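# Open the spring-lid watch case and pack the watch

## Robot

A 6-joint arm with a two-finger parallel gripper is mounted at the origin on the work surface. World frame = base frame: x ahead of the robot, y to its left, z up, the work surface at z = 0. Lengths are in m, angles in rad, forces in N, time in s.
With the tool pointing down it reaches from about 0.4 to 0.925 m from the base axis. Payload 12.5 kg.
Tool frame: the origin (TCP) lies at the very end of the fingers, on their centre line; the grasp point (between the pads) lies 19 mm behind it (env.pinch_z is the distance from the TCP to the grasp point, in m); z points along the fingers, y is the line along which they close (so a half turn about z gives the same grasp; the last joint's range is limited). The gripper opens to 95 mm and grips with 3 to 60 N. Pads are 20 mm wide; open, the fingers measure 119 mm over their backs; the gripper's body (75 mm by 180 mm) begins 59 mm behind the grasp point.
Start: joints at [-1.265, 0.491, 1.559, -0, 1.092, -0.106], TCP at [0.25, -0.573, 0.215] pointing down, gripper open.
Joint ranges: [-3.1, 3.1], [-0.84, 2.19], [0.05, 2.79], [-1.13, 4.28], [0.06, 2.93], [-2.69, 2.69]. Speed limits (rad/s): [2.22, 2.22, 2.79, 3.14, 3.14, 3.14].

## Interface

Orientations are given as a unit quaternion [w, x, y, z].
In Python, from station import readout, snapshot, calibration, job, env gives the robot as it stands. The module is installed in compiled form; this text tells all that it offers.
- The arm moves only by the tool servo_tool, never from a script. Its argument "motion" is a list that holds one entry, the list of rows, each a list of 7 numbers: the shift along the tool's x, y, z in mm, then the turn, a rotation vector about the tool's x, y, z in degrees, then the finger opening in mm, from 0 to 95.1. In form: [[[dx, dy, dz, rx, ry, rz, hand], ...]]. A call has 1 to 8 rows; each row is the pose to reach, as a shift and turn from the pose commanded when the call began, along the tool's axes at that moment; what a row does not reach only later rows make up. A row lasts 1/12 s, in which the tool goes at most 41.7 mm and 7.16 degrees, less where a joint would pass 70% of its speed; a pose out of reach is approached as far as the arm can. A call with a gripper value outside its range is refused whole. The fingers move at their own pace and stop on an object; "newtons" is the grip in N (left out, the last holds). Time passes only in rows, so rows that repeat a pose let the fingers close. It gives the time, the measured TCP pose, the force, the opening and the grip force at its end, in the units of the state.
- readout.observe(): the state, without advancing time (a new reading comes with each control period).
- snapshot(name): name is "side" or "top" or "wrist"; returns (picture, depth): 480x640x3 uint8, blue, green, red; 480x640 float32, m along the optical axis (not along the pixel's ray), 0 where there is no reading.
- calibration(name): a dict with "camera_matrix" (3x3 intrinsics, pixels), "R" (3x3) and "t" (3): a world point X has camera coordinates R X + t. Camera axes: x right, y down, z forward; pixel columns grow to the right and rows downward; lengths in m; the calibration is good to about 2 mm. A picture is of the moment at which its call begins: read the wrist's pose just before it. calibration takes no time and is no camera call; for the wrist camera it gives the pose at the moment of the call.
- job.finish_job(): hands the job in; it is judged then, once.
The state is a dict: "time_s": time; "joints": joint angles; "dq": joint speeds; "joint_efforts": joint torques, N m; "tcp_pos": TCP position; "ee_rot": TCP orientation; "ft_force": force on the tool from outside, world axes, zero at the start; "wrist_torque": the same for the moment, N m; "width": finger opening in m; "finger_force": force on a finger pad.
Only numpy, scipy, OpenCV 4.12 (cv2) and the standard library are available. Lean on these libraries where they do the work, as an engineer would, in place of code of your own. Each camera call takes 0.05 s, during which the arm holds its last target. There are 200 camera calls.

## Task

First press the brass button on the walnut watch case and let its spring lid come up fully open under your finger, never letting it fly open. Then take the watch on its cushion by its ends out of the wooden stand, set it down on the bare dresser top and let go, take it again by its sides, and lay it watch-up on the floor of the empty well in the case, lengthways front to back. Leave the lid open and the other things where they stand.

Things in the scene. Friction and masses are not known exactly. Their poses are not given: they have to be found in the camera images.
- case: walnut watch case, fixed: 130 mm deep (x), 190 mm wide (y), 64 mm high without lid. Origin: centre of underside, z up. Its front, with the catch, faces its -x; the lid's hinge runs along y on the far (+x) upper edge. Inside, seen from the front: an empty well on the right (-y), a padded tray of ring rolls on the left (+y)
- well (a point): centre of the floor of the case's empty well, 12 mm above the dresser top; axes as the case's. 70 mm front to back (x), 130 mm side to side (y); padded blocks at front and back rise 44 mm above its floor, the rim 52 mm. The cushion laid front to back leaves 6 mm at each end, 45 mm at each side for fingers
- lid (a joint): lid angle, rad: 0 shut, grows as it swings up and away to the case's +x; stop at 1.75, past upright, where its spring holds it. Board 130 (hinge to front edge) x 190 x 12 mm. The spring lifts with 2.8 N at the button; set free it flies open above 5 rad/s, too fast (limit 3). Follow it with a fingertip on its top, under 1 rad/s; let go beyond 1.2 rad it ends its swing below 3 rad/s
- lid_hinge (a point): middle of the lid's hinge line, 65 mm behind the case's centre (its +x), 64.5 mm above the dresser top. With the lid shut its underside is at this height, its top 12 mm above
- button (a joint): travel of the button into the lid, m: 0 out, 0.006 fully in; the catch lets go at about 0.0035. 1 N to start, 2 N fully in: weaker than the lid's spring, so if the pressing finger gives way slowly, the button stays in and the lid rises with the finger. If it springs out with the lid still down, the lid is latched again
- button_top (a point): centre of the top of the round brass button, 26 mm across, on the lid's top near its front edge, 112 mm from the hinge line; it moves with the lid. Stands 9 mm proud of the lid; with the lid shut 85.5 mm above the dresser top (79.5 mm pressed)
- stand: light wooden watch stand, fixed: floor 86 mm (x) x 62 mm, 8 mm thick; two side walls 50 mm long, 44 mm high in all, 46 mm apart (inner faces at y +-23 mm); open at both x ends. Origin: centre of its underside
- watch: steel watch strapped on its blue cushion, one rigid piece, 100 to 210 g: cushion 58 mm long (x), 40 mm wide (y), 30 mm high; the round watch head (38 mm across) stands 8 mm higher. Origin: centre of underside, z up. At the start it is in the stand, length along the stand's x within 3 degrees, ends free, sides hidden by the walls
- cologne: bystander: amber glass cologne bottle with black cap, 48 mm across, 100 mm tall; origin: centre of its underside
- cream: bystander: white cream jar with brass lid, 64 mm across, 55 mm tall; origin: centre of its underside
- dish: bystander: shallow blue ceramic bowl, 84 mm across, 24 mm tall; origin: centre of its underside
- brush: bystander: wooden shoe brush, black bristles down, 150 x 45 x 38 mm, long axis x; origin: centre of its underside
- polish: bystander: flat red tin, 72 mm across, 26 mm tall; origin: centre of its underside
- candle: bystander: green glass tumbler, 72 mm across, 75 mm tall; origin: centre of its underside
Not all that is in view belongs to the job. There is more than one size of the watch; the job needs the smaller.

How it is judged:
By the outcome, as a careful person would: the job done as asked, in the order asked, and still so for the second after the job is handed in, with the robot touching nothing.
It also fails if it takes over 72 s, if anything falls off the work surface, if the arm or the gripper's body presses on something with over 40 N, if the wrist force passes 120 N, or if a joint passes its speed limit or range.

## Working session

There is one attempt and no reset: what is moved stays moved. The work goes in short steps, Python scripts to look and compute and a tool call to move; the robot and the scene stay as the last step left them, time stands still between calls to the robot, and variables do not carry over. Pictures are saved under pics/ and viewed, at most 11 in all, crops included, and the job is handed in when it is done.

Besides the shell and the picture viewer there is one more tool, called after "Emit:" in YAML: its name, and indented under it one key for each argument. servo_tool: Moves the arm, as the interface text tells. Its arguments: {"type":"object","properties":{"motion":{"type":"array","items":{"type":"array","items":{"type":"array","items":{"type":"number"}}}},"newtons":{"type":"number"}},"required":["motion"]}

```bash
mkdir -p pics
cat > h.py <<'E'
import numpy as np, cv2
from station import readout, snapshot, calibration, job, env
from scipy.spatial.transform import Rotation as Rn
def cal(n):
    c=calibration(n); return np.array(c["camera_matrix"]),np.array(c["R"]),np.array(c["t"]).ravel()
def ray(c,u,v,z):
    K,R,t=c; o=-R.T@t; d=R.T@np.linalg.solve(K,[u,v,1.]); return o+d*(z-o[2])/d[2]
def cloud(c,D):
    K,R,t=c; v,u=np.indices(D.shape); P=np.stack([(u-K[0,2])/K[0,0]*D,(v-K[1,2])/K[1,1]*D,D],-1)
    return (P-t)@R   # R^T (P-t)
def proj(c,X):
    K,R,t=c; p=K@(R@np.array(X)+t); return p[:2]/p[2]
def st():
    s=readout.observe(); q=s["ee_rot"]; r=Rn.from_quat([q[1],q[2],q[3],q[0]])
    return s,r
E
python3 - <<'E'
from h import *
s,r=st(); print({k:np.round(v,4) for k,v in s.items()}); print(r.as_matrix().round(3), env.pinch_z)
for n in("side","top"):
    I,D=snapshot(n); c=cal(n); cv2.imwrite(f"pics/{n}0.png",I); np.savez(n+"0.npz",I=I,D=D); print(n,(-c[1].T@c[2]).round(3),c[1].round(2).tolist())
E
```

```text
{'time_s': np.float64(0.0), 'joints': array([-1.2646,  0.4916,  1.5595, -0.    ,  1.0917, -0.1056]), 'dq': array([ 0.001 ,  0.0011, -0.0014,  0.0011, -0.0031, -0.0004]), 'joint_efforts': array([-2.60000e-03, -6.12650e+01, -2.58188e+01,  6.91000e-02,
        4.80000e-02, -1.00000e-04]), 'tcp_pos': array([ 0.2501, -0.5725,  0.214 ]), 'ee_rot': array([-6.000e-04,  9.789e-01,  2.045e-01, -1.000e-04]), 'ft_force': array([ 0.1293, -0.4636,  0.6303]), 'wrist_torque': array([-0.0289, -0.0116,  0.013 ]), 'finger_force': np.float64(0.0), 'width': np.float64(0.0952)}
[[ 0.916  0.4   -0.   ]
 [ 0.4   -0.916  0.001]
 [ 0.    -0.001 -1.   ]] 0.0188
side [ 0.407 -1.273  1.194] [[0.99, -0.14, 0.01], [-0.08, -0.65, -0.76], [0.12, 0.75, -0.65]]
top [ 0.508 -0.017  1.329] [[-0.01, -1.0, -0.0], [-1.0, 0.01, -0.09], [0.09, 0.0, -1.0]]
```

View pics/top0.png

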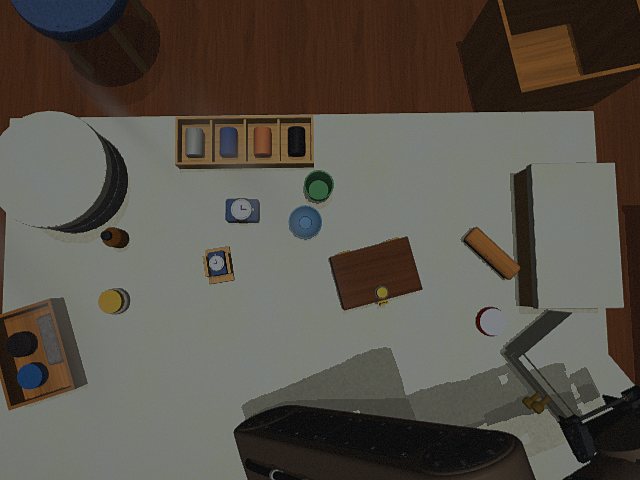

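View pics/side0.png

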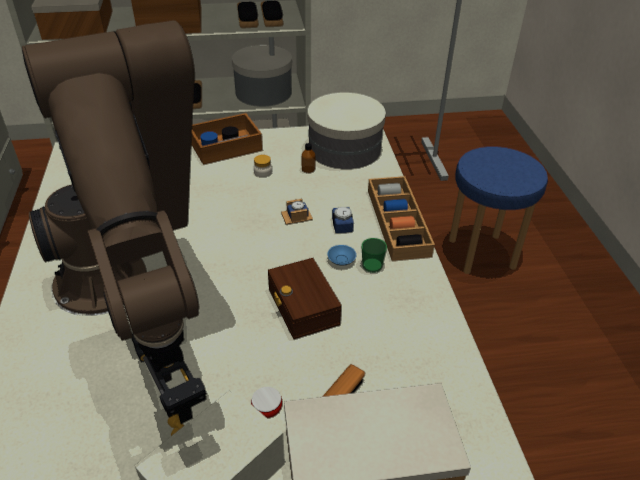

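The top view shows the shut case at (376,273) with its button at (382,292). The stand with the smaller watch is at (218,264), and the bigger decoy watch is at (242,210). The side view shows the same layout: case (303,297), stand (297,212), decoy (343,219). The arm covers neither the case nor the stand.

```bash
cat > m.py <<'E'
from h import *
T=np.load("top0.npz");S=np.load("side0.npz");ct,cs=cal("top"),cal("side")
def cen(I,lo,hi,box):
    u0,v0,u1,v1=box; m=cv2.inRange(cv2.cvtColor(I,cv2.COLOR_BGR2HSV),lo,hi); k=np.zeros_like(m);k[v0:v1,u0:u1]=m[v0:v1,u0:u1];return k
def blobs(k):
    n,l,s,c=cv2.connectedComponentsWithStats(k); return [(s[i,4],c[i].round(1)) for i in range(1,n) if s[i,4]>8]
def tri(a,b):
    A=[];B=[]
    for c,p in((ct,a),(cs,b)):
        K,R,t=c;o=-R.T@t;d=R.T@np.linalg.solve(K,[*p,1]);d/=np.linalg.norm(d);M=np.eye(3)-np.outer(d,d);A.append(M);B.append(M@o)
    return np.linalg.lstsq(np.vstack(A),np.hstack(B),rcond=None)[0]
kt=cen(T["I"],(20,120,60),(35,255,255),(365,280,400,310)); ks=cen(S["I"],(15,120,100),(35,255,255),(265,275,300,310))
print("button",blobs(kt),blobs(ks))
C=cloud(ct,T["D"]); H=C[...,2]
def rect(m,z,name):
    cn=max(cv2.findContours(m,cv2.RETR_EXTERNAL,cv2.CHAIN_APPROX_NONE)[0],key=cv2.contourArea)[:,0]
    P=np.array([ray(ct,u,v,z) for u,v in cn])[:,:2]; r=cv2.minAreaRect((P*1000).astype(np.float32)); print(name,np.round(r[0],1),np.round(r[1],1),round(r[2],2)); return r
def box(m,b):
    k=np.zeros(m.shape,np.uint8);u0,v0,u1,v1=b;k[v0:v1,u0:u1]=m[v0:v1,u0:u1]*255;return k
b=(320,225,435,325); m=box((H>.06)&(H<.1),b); print("lid z",np.percentile(H[m>0],[10,50,90])); rect(m,np.median(H[m>0]),"lid")
b=(195,240,245,290); sub=H[240:290,195:245]; print("stand z hist",np.histogram(sub,bins=np.arange(-.01,.07,.005)))
hsv=cv2.cvtColor(T["I"],cv2.COLOR_BGR2HSV)
m=box((hsv[...,0]>5)&(hsv[...,0]<25)&(hsv[...,1]>90)|(H>.02),b);rect(m,.02,"stand all")
print("table z",np.median(H[330:345,220:300]))
for n,bb in(("watch",b),("decoy",(220,190,265,230))):
    m=box((hsv[...,0]>100)&(hsv[...,0]<130)&(hsv[...,1]>110),bb); print(n,(m>0).sum(),np.median(H[m>0])); rect(m,np.median(H[m>0]),n)
E
python3 m.py
python3 - <<'E'
import cv2,numpy as np
T=cv2.imread('pics/top0.png');S=cv2.imread('pics/side0.png')
a=cv2.resize(T[235:295,180:260],(800,600),interpolation=cv2.INTER_CUBIC)[:,:800]
b=cv2.resize(S[190:235,270:330],(400,300),interpolation=cv2.INTER_CUBIC)
a=cv2.resize(a,(400,300));c=cv2.resize(T[275:315,355:408],(400,300),interpolation=cv2.INTER_CUBIC);d=cv2.resize(S[255:340,260:373],(400,300))
cv2.imwrite('pics/z0.png',np.vstack([np.hstack([a,b]),np.hstack([c,d])]))
E
```

```text
button [(np.int32(90), array([381.7, 292.2])), (np.int32(33), array([383.2, 301.9]))] [(np.int32(65), array([285.8, 288.7])), (np.int32(13), array([276.1, 294.9])), (np.int32(10), array([278.9, 300.8]))]
lid z [0.0739946  0.07731119 0.08075276]
lid [ 540.3 -171.8] [133.1 190.2] 14.23
stand z hist (array([ 34, 669, 835, 255,  75,  18,  13,  22,  42, 145, 196, 161,  24,
         0,   0]), array([-0.01 , -0.005,  0.   ,  0.005,  0.01 ,  0.015,  0.02 ,  0.025,
        0.03 ,  0.035,  0.04 ,  0.045,  0.05 ,  0.055,  0.06 ,  0.065]))
stand all [563.6 208.6] [84.8 68.3] 8.75
table z 0.000283787724738222
watch 167 0.03796399587514361
watch [550.8 203.9] [22.4 39.8] 10.6
decoy 117 0.04176195353912847
decoy [695.6 174. ] [52. 22.] 0.07
```

View pics/z0.png

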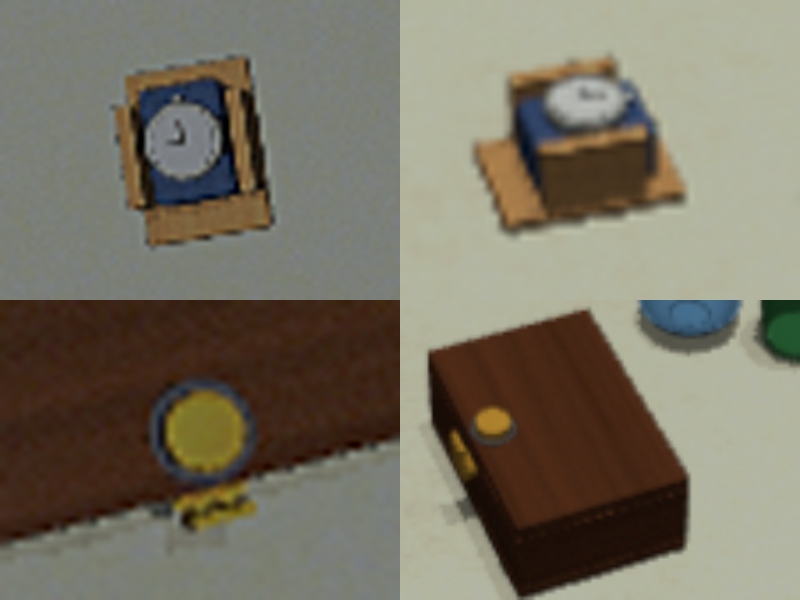

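The crop shows the watch lying between the stand walls with its ends free. The button is centred near the case's front edge, with its top face at about (381.7,292.2) in the top view and (285.8,288.7) in the side view.

```bash
cat >> m.py <<'E'
B=tri((381.7,292.2),(285.8,288.7)); print("button",B.round(4))
a=np.deg2rad(14.2);ex=np.array([np.cos(a),np.sin(a),0])
print("hinge from button",(B+.112*ex).round(4),"from lid rect",(np.array([.5403,-.1718,0])+.065*ex).round(4))
# dial: bright, low-saturation disc
for n,I,bb in(("t",T["I"],(200,245,235,280)),("s",S["I"],(285,198,312,220))):
    m=cen(I,(0,0,120 if n=="s" else 105),(180,70,255),bb); print(n,blobs(m))
E
python3 m.py | tail -4
cat >> h.py <<'E'
def rel(X):  # world target TCP -> tool-frame shift mm from measured pose
    s,r=st(); return (r.inv().apply(np.array(X)-s["tcp_pos"])*1000).round(1)
E
python3 -c "
from h import *
print(rel([.44,-.20,.27]))"
```

```text
button [ 0.4931 -0.1842  0.0877]
hinge from button [ 0.6017 -0.1567  0.0877] from lid rect [ 0.6033 -0.1559  0.    ]
t [(np.int32(337), array([213.3, 257.5])), (np.int32(156), array([215.9, 262.6]))]
s [(np.int32(211), array([300.3, 203.2]))]
[ 323.1 -265.5  -55.6]
```

Emit:
servo_tool:
  motion:
    - [[60,-45,-55,0,0,5,0],[323,-266,-56,0,0,9.4,0],[323,-266,-56,0,0,9.4,0],[323,-266,-56,0,0,9.4,0],[323,-266,-56,0,0,9.4,0],[323,-266,-56,0,0,9.4,0],[323,-266,-56,0,0,9.4,0],[323,-266,-56,0,0,9.4,0]]
  newtons: 15

```text
time_s: 0.77
tcp_pos: [0.3977, -0.2819, 0.263]
ee_rot: [-0.0, 0.992, 0.123, -0.0]
ft_force: [1.0, 0.3, 0.1]
width: 0.0472
finger_force: 0.0
```

Emit:
servo_tool:
  motion:
    - [[55,-60,0,0,0,0,0],[55,-60,0,0,0,0,0],[55,-60,0,0,0,0,0],[55,-60,0,0,0,0,0],[55,-60,0,0,0,0,0]]

```text
time_s: 1.18
tcp_pos: [0.4359, -0.2123, 0.2628]
ee_rot: [0.0, 0.992, 0.124, -0.0]
ft_force: [-0.8, -0.3, 0.5]
width: 0.0135
finger_force: 0.0
```

Run:
```python
from h import *
s,r=st(); c=cal("wrist"); print(s["time_s"],s["tcp_pos"].round(4),s["width"],r.as_matrix().round(4).tolist(),s["ft_force"].round(2))
I,D=snapshot("wrist"); cv2.imwrite("pics/w1.png",I); np.savez("w1.npz",I=I,D=D,K=c[0],R=c[1],t=c[2]); print((-c[1].T@c[2]).round(3))
```

```text
1.1833 [ 0.4359 -0.2123  0.2628] 0.013510546865349877 [[0.9693, 0.246, -0.0003], [0.246, -0.9693, -0.0001], [-0.0003, 0.0001, -1.0]] [-0.79 -0.26  0.48]
[ 0.511 -0.192  0.434]
```

View pics/w1.png

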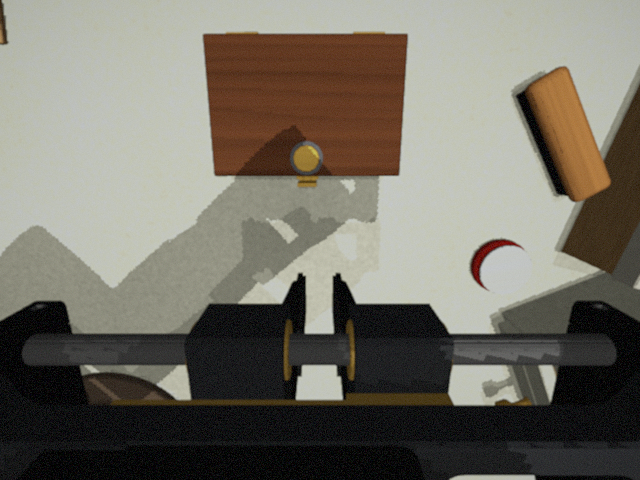

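The wrist view shows the lid square to the image, with corners near (204,35), (407,35), (399,174) and (216,174) and the button at (306,157). The yaw therefore matches the tool's.

Run:
```python
from h import *
z=np.load("w1.npz"); c=(z["K"],z["R"],z["t"]); I=z["I"]; h=cv2.cvtColor(I,cv2.COLOR_BGR2HSV)
k=cv2.inRange(h,(18,110,60),(35,255,255)); k[:140]=0;k[172:]=0;k[:,:285]=0;k[:,330:]=0
u,v=cv2.minEnclosingCircle(np.argwhere(k>0)[:,::-1].astype(np.float32))[0]; B=ray(c,u,v,.0855); print("btn",u,v,B.round(4))
m=cv2.inRange(h,(0,60,10),(17,255,160)); m[:25]=0;m[185:]=0;m[:,:190]=0;m[:,420:]=0
m=cv2.morphologyEx(m,cv2.MORPH_CLOSE,np.ones((25,25)));m=cv2.morphologyEx(m,cv2.MORPH_OPEN,np.ones((9,9)))
cn=max(cv2.findContours(m,0,1)[0],key=cv2.contourArea); q=cv2.approxPolyDP(cn,12,True)[:,0]; print(q.tolist())
P=np.array([ray(c,*p,.0765) for p in q]); print(P.round(4)); 
r=cv2.minAreaRect((P[:,:2]*1000).astype(np.float32)); print(r)
D=z["D"];C=cloud(c,D)[...,2]; print("depth lid",np.median(C[60:120,230:380]),"btn",np.median(C[152:163,300:312]),"table",np.median(C[100:140,440:500]))
```

```text
btn 306.0140380859375 158.1516876220703 [ 0.4919 -0.1836  0.0855]
[[204, 34], [216, 175], [398, 173], [406, 34]]
[[ 0.5765 -0.066   0.0765]
 [ 0.4524 -0.0979  0.0765]
 [ 0.5002 -0.2781  0.0765]
 [ 0.6223 -0.2463  0.0765]]
((537.650390625, -172.18240356445312), (128.16046142578125, 186.39866638183594), 14.42941665649414)
depth lid 0.0779366454945967 btn 0.08732334365896954 table 0.0012199303701703138
```

```bash
python3 -c "
from h import *
s,r=st();print(s['tcp_pos'],s['width'],rel([.4983,-.1825,.10]))"
```

```text
[ 0.43570834 -0.21281259  0.26283985] 0.009092396550594498 [ 68.2 -14.1 162.8]
```

Emit:
servo_tool:
  motion:
    - [[35,-7,40,0,0,0,0],[68,-14,80,0,0,0,0],[68,-14,120,0,0,0,0],[68,-14,150,0,0,0,0],[68,-14,158,0,0,0,0],[68,-14,158,0,0,0,0],[68,-14,158,0,0,0,0],[68,-14,158,0,0,0,0]]

```text
time_s: 1.9
tcp_pos: [0.4988, -0.1832, 0.1062]
ee_rot: [0.001, 0.992, 0.123, 0.001]
ft_force: [-0.4, -0.7, 0.5]
width: 0.0005
finger_force: 0.0
```

```bash
python3 -c "
from h import *
s,r=st();print(s['tcp_pos'],s['width'],s['dq'].round(3),s['ft_force'],rel([.4983,-.1825,.0855]), Rn.as_euler(r,'xyz',degrees=True))"
```

```text
[ 0.49876988 -0.18320063  0.10617687] 0.0004655616903897072 [ 0.007 -0.019 -0.001  0.001 -0.004  0.001] [-0.38608199 -0.65466166  0.46148265] [-0.3 -0.8 20.7] [ 1.79926259e+02 -7.29076759e-02  1.41072273e+01]
```

Emit:
servo_tool:
  motion:
    - [[0,0,12,0,0,0,0],[0,0,18,0,0,0,0],[0,0,21,0,0,0,0],[0,0,23,0,0,0,0],[0,0,24.5,0,0,0,0],[0,0,25,0,0,0,0],[0,0,25,0,0,0,0],[0,0,25,0,0,0,0]]

```text
time_s: 2.57
tcp_pos: [0.4987, -0.1821, 0.0803]
ee_rot: [0.0, 0.992, 0.124, 0.0]
ft_force: [-1.0, -2.6, 3.1]
width: 0.0005
finger_force: 1.4
```

Run:
```python
import numpy as np
th=np.concatenate([[.01,.03,.06],np.arange(.1,1.58,.045)])
x=116*(1-np.cos(th))+15.5*np.sin(th); z=116*np.sin(th)-15.5*(1-np.cos(th))
for i in range(0,len(th),8):
    x0,z0=(0,0) if i==0 else (x[i-1],z[i-1])
    print([[round(a-x0,1),0,-round(b-z0,1),0,0,0,0] for a,b in zip(x[i:i+8],z[i:i+8])],th[i:i+8].round(2)[-1])
```

```text
[[np.float64(0.2), 0, np.float64(-1.2), 0, 0, 0, 0], [np.float64(0.5), 0, np.float64(-3.5), 0, 0, 0, 0], [np.float64(1.1), 0, np.float64(-6.9), 0, 0, 0, 0], [np.float64(2.1), 0, np.float64(-11.5), 0, 0, 0, 0], [np.float64(3.5), 0, np.float64(-16.6), 0, 0, 0, 0], [np.float64(5.0), 0, np.float64(-21.6), 0, 0, 0, 0], [np.float64(6.8), 0, np.float64(-26.6), 0, 0, 0, 0], [np.float64(8.8), 0, np.float64(-31.5), 0, 0, 0, 0]] 0.28
[[np.float64(2.2), 0, np.float64(-4.8), 0, 0, 0, 0], [np.float64(4.7), 0, np.float64(-9.4), 0, 0, 0, 0], [np.float64(7.3), 0, np.float64(-14.0), 0, 0, 0, 0], [np.float64(10.1), 0, np.float64(-18.4), 0, 0, 0, 0], [np.float64(13.2), 0, np.float64(-22.7), 0, 0, 0, 0], [np.float64(16.4), 0, np.float64(-26.9), 0, 0, 0, 0], [np.float64(19.8), 0, np.float64(-30.9), 0, 0, 0, 0], [np.float64(23.4), 0, np.float64(-34.8), 0, 0, 0, 0]] 0.64
[[np.float64(3.8), 0, np.float64(-3.7), 0, 0, 0, 0], [np.float64(7.7), 0, np.float64(-7.2), 0, 0, 0, 0], [np.float64(11.8), 0, np.float64(-10.5), 0, 0, 0, 0], [np.float64(16.0), 0, np.float64(-13.7), 0, 0, 0, 0], [np.float64(20.3), 0, np.float64(-16.6), 0, 0, 0, 0], [np.float64(24.8), 0, np.float64(-19.4), 0, 0, 0, 0], [np.float64(29.4), 0, np.float64(-21.9), 0, 0, 0, 0], [np.float64(34.2), 0, np.float64(-24.3), 0, 0, 0, 0]] 1.0
[[np.float64(4.8), 0, np.float64(-2.1), 0, 0, 0, 0], [np.float64(9.7), 0, np.float64(-4.0), 0, 0, 0, 0], [np.float64(14.7), 0, np.float64(-5.7), 0, 0, 0, 0], [np.float64(19.8), 0, np.float64(-7.2), 0, 0, 0, 0], [np.float64(24.9), 0, np.float64(-8.4), 0, 0, 0, 0], [np.float64(30.1), 0, np.float64(-9.4), 0, 0, 0, 0], [np.float64(35.3), 0, np.float64(-10.2), 0, 0, 0, 0], [np.float64(40.5), 0, np.float64(-10.7), 0, 0, 0, 0]] 1.36
[[np.float64(5.3), 0, np.float64(-0.3), 0, 0, 0, 0], [np.float64(10.5), 0, np.float64(-0.3), 0, 0, 0, 0], [np.float64(15.8), 0, np.float64(-0.2), 0, 0, 0, 0], [np.float64(21.0), 0, np.float64(0.3), 0, 0, 0, 0]] 1.54
```

Emit:
servo_tool:
  motion:
    - [[0.2,0,-1.2,0,0,0,0],[0.4,0,-3,0,0,0,0],[0.8,0,-5,0,0,0,0],[1.1,0,-6.9,0,0,0,0]]

```text
time_s: 2.9
tcp_pos: [0.4998, -0.1817, 0.0872]
ee_rot: [0.0, 0.992, 0.124, 0.0]
ft_force: [0.2, -1.7, 3.2]
width: 0.0004
finger_force: 1.2
```

The tip is already above the button's resting height and the force is still there, so the lid is rising with the finger.

Emit:
servo_tool:
  motion:
    - [[1,0,-4.6,0,0,0,0],[2.4,0,-9.7,0,0,0,0],[3.9,0,-14.7,0,0,0,0],[5.7,0,-19.7,0,0,0,0],[7.7,0,-24.6,0,0,0,0]]

```text
time_s: 3.32
tcp_pos: [0.5072, -0.1796, 0.1121]
ee_rot: [0.0, 0.992, 0.124, 0.0]
ft_force: [-0.3, 0.1, 1.9]
width: 0.0006
finger_force: 0.9
```

Emit:
servo_tool:
  motion:
    - [[2.2,0,-4.8,0,0,0,0],[4.7,0,-9.4,0,0,0,0],[7.3,0,-14.0,0,0,0,0],[10.1,0,-18.4,0,0,0,0],[13.2,0,-22.7,0,0,0,0],[16.4,0,-26.9,0,0,0,0],[19.8,0,-30.9,0,0,0,0],[23.4,0,-34.8,0,0,0,0]]

```text
time_s: 3.98
tcp_pos: [0.5301, -0.1739, 0.1467]
ee_rot: [0.0, 0.992, 0.124, 0.0]
ft_force: [-0.8, 0.7, 1.0]
width: 0.0005
finger_force: 0.8
```

Emit:
servo_tool:
  motion:
    - [[3.8,0,-3.7,0,0,0,0],[7.7,0,-7.2,0,0,0,0],[11.8,0,-10.5,0,0,0,0],[16,0,-13.7,0,0,0,0]]

```text
time_s: 4.32
tcp_pos: [0.5457, -0.17, 0.1603]
ee_rot: [0.0, 0.992, 0.124, 0.0]
ft_force: [-0.3, 0.3, 2.2]
width: 0.0004
finger_force: 0.7
```

Emit:
servo_tool:
  motion:
    - [[4.3,0,-2.9,0,0,0,0],[8.8,0,-5.7,0,0,0,0],[13.4,0,-8.2,0,0,0,0],[18.2,0,-10.6,0,0,0,0]]

```text
time_s: 4.65
tcp_pos: [0.5633, -0.1656, 0.1708]
ee_rot: [0.0, 0.992, 0.124, 0.0]
ft_force: [-0.1, 0.1, 0.4]
width: 0.0002
finger_force: 0.6
```

Emit:
servo_tool:
  motion:
    - [[4.8,0,-2.1,0,0,0,0],[9.7,0,-4,0,0,0,0],[14.7,0,-5.7,0,0,0,0],[19.8,0,-7.2,0,0,0,0],[24.9,0,-8.4,0,0,0,0],[30.1,0,-9.4,0,0,0,0],[35.3,0,-10.2,0,0,0,0],[40.5,0,-10.7,0,0,0,0]]

```text
time_s: 5.32
tcp_pos: [0.6026, -0.1556, 0.1813]
ee_rot: [0.0, 0.992, 0.124, 0.0]
ft_force: [0.1, 1.0, 0.4]
width: 0.0008
finger_force: 0.5
```

Emit:
servo_tool:
  motion:
    - [[5.2,0,-0.2,0,0,0,0],[10.4,0,-0.2,0,0,0,0],[15.6,0,-0.2,0,0,0,0],[20.8,0,-0.2,0,0,0,0],[26,0,-0.2,0,0,0,0],[31,0,-0.2,0,0,0,0],[36,0,-0.2,0,0,0,0],[41,0,-0.2,0,0,0,0]]

```text
time_s: 5.98
tcp_pos: [0.6423, -0.1455, 0.1813]
ee_rot: [-0.0, 0.992, 0.124, -0.0]
ft_force: [0.7, 0.2, -0.7]
width: 0.0004
finger_force: 0.2
```

Emit:
servo_tool:
  motion:
    - [[5,0,0,0,0,0,0],[10,0,0,0,0,0,0],[15,0,0,0,0,0,0],[20,0,0,0,0,0,0],[26,0,-10,0,0,0,0],[32,0,-40,0,0,0,0],[32,0,-75,0,0,0,0],[32,0,-100,0,0,0,0]]

```text
time_s: 6.65
tcp_pos: [0.6735, -0.1377, 0.284]
ee_rot: [0.0, 0.992, 0.124, 0.001]
ft_force: [0.2, -0.1, 0.3]
width: 0.0004
finger_force: 0.0
```

Run:
```python
from h import *
I,D=snapshot("top"); cv2.imwrite("pics/t2.png",I); np.savez("t2.npz",I=I,D=D)
J,_=snapshot("side"); a=cv2.resize(I[200:340,300:460],(400,350));b=cv2.resize(J[200:350,240:400],(400,350)); cv2.imwrite("pics/t2z.png",np.hstack([a,b]))
# stand region
c=cal("top"); b=(195,240,245,290)
z=cv2.resize(I[235:295,180:260],(800,600)); 
s,r=st(); print(s["tcp_pos"],s["time_s"])
```

```text
[ 0.67434977 -0.1380653   0.28643353] 6.75
```

View pics/t2z.png

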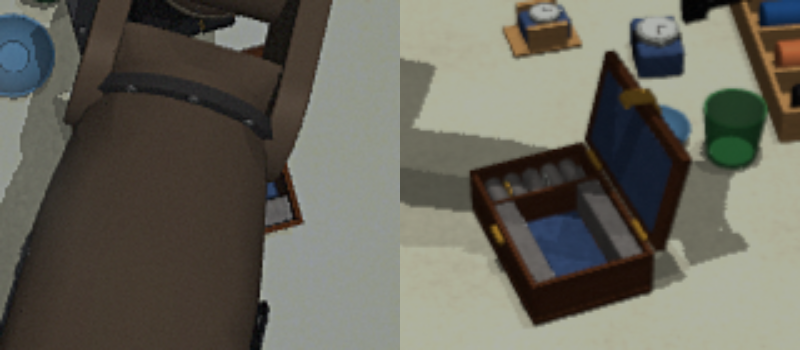

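The lid is fully open, with the blue well floor, grey padded blocks and ring tray clear in view. Next is the watch.

Emit:
servo_tool:
  motion:
    - [[-5,-35,0,0,0,-7,95],[-10,-75,0,0,0,-14,95],[-16,-115,5,0,0,-21,95],[-22,-155,10,0,0,-28,95],[-28,-195,20,0,0,-35,95],[-34,-235,30,0,0,-42,95],[-40,-275,30,0,0,-49,95],[-42,-297,30,0,0,-56,95]]

```text
time_s: 7.42
tcp_pos: [0.5571, 0.1429, 0.2505]
ee_rot: [-0.001, 0.816, 0.578, -0.001]
ft_force: [0.0, 0.6, 0.5]
width: 0.0482
finger_force: 0.0
```

Emit:
servo_tool:
  motion:
    - [[0,0,0,0,0,-7,95],[0,0,0,0,0,-14,95],[0,0,0,0,0,-21,95],[0,0,0,0,0,-28.5,95],[0,0,0,0,0,-28.5,95],[0,0,0,0,0,-28.5,95],[0,0,0,0,0,-28.5,95]]

```text
time_s: 8.0
tcp_pos: [0.5593, 0.1398, 0.2512]
ee_rot: [-0.0, 0.653, 0.757, -0.0]
ft_force: [-0.8, 0.1, 0.9]
width: 0.0928
finger_force: 0.0
```

Run:
```python
from h import *
s,r=st(); c=cal("wrist"); print(s["time_s"],s["tcp_pos"].round(4),s["width"],Rn.as_euler(r,'xyz',degrees=True),s["joints"].round(2),s["dq"].round(3))
I,D=snapshot("wrist"); cv2.imwrite("pics/w2.png",I); np.savez("w2.npz",I=I,D=D,K=c[0],R=c[1],t=c[2]); print((-c[1].T@c[2]).round(3))
```

```text
8.0 [0.5593 0.1398 0.2512] 0.09279401859595474 [-1.79978299e+02  2.89613429e-03  9.84592020e+01] [ 0.13  0.39  1.63 -0.    1.12 -0.02] [-0.003 -0.001 -0.001  0.     0.001 -0.011]
[0.547 0.218 0.423]
```

View pics/w2.png

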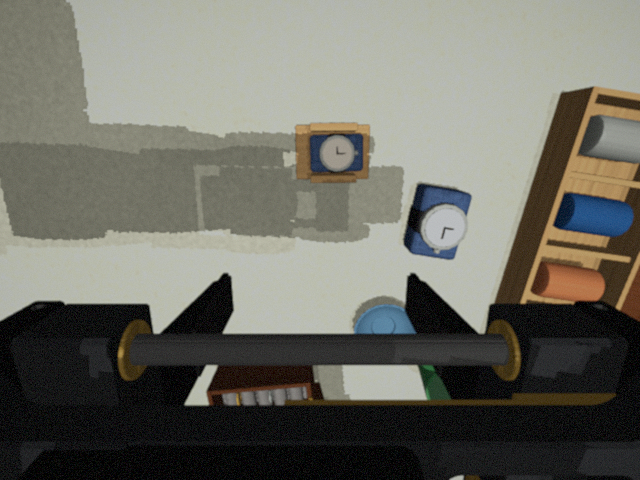

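The wrist view shows the stand at about (333,152), square to the image, with the watch's blue cushion around (336,153). The decoy is at (437,222), well clear of the fingers.

```bash
cat > mw.py <<'E'
from h import *
def watch(f,box,z,K0=3):
    q=np.load(f); c=(q["K"],q["R"],q["t"]); I=q["I"]; h=cv2.cvtColor(I,cv2.COLOR_BGR2HSV); u0,v0,u1,v1=box
    k=np.zeros(h.shape[:2],np.uint8); k[v0:v1,u0:u1]=cv2.inRange(h,(100,90,15),(135,255,255))[v0:v1,u0:u1]
    k=cv2.morphologyEx(k,cv2.MORPH_OPEN,np.ones((K0,K0)))
    p=np.argwhere(k>0)[:,::-1]; P=np.array([ray(c,u,v,z) for u,v in p])[:,:2]*1000
    r=cv2.minAreaRect(P.astype(np.float32)); H=cloud(c,q["D"])[...,2]
    print(f,"rect",np.round(r[0],1),np.round(r[1],1),round(r[2],1),"depth z",np.median(H[k>0]).round(4)); return r,c,H,k,p
if __name__=="__main__":
    r,c,H,k,p=watch("w2.npz",(295,120,375,185),.038)
    print(p.min(0),p.max(0)); h=cv2.cvtColor(np.load("w2.npz")["I"],cv2.COLOR_BGR2HSV)
    d=cv2.inRange(h,(0,0,90),(180,90,255)); d[:130]=0;d[175:]=0;d[:,:318]=0;d[:,358:]=0
    (u,v),R=cv2.minEnclosingCircle(np.argwhere(d>0)[:,::-1].astype(np.float32)); print("dial",u,v,R,ray(c,u,v,.046),np.median(H[d>0]))
    m=cv2.inRange(h,(8,90,40),(25,255,255)); m[:112]=0;m[190:]=0;m[:,:285]=0;m[:,380:]=0
    P=np.array([ray(c,u,v,.008) for v,u in np.argwhere(m>0)])[:,:2]*1000; print("stand@floor",cv2.minAreaRect(P.astype(np.float32)))
E
python3 mw.py
```

```text
w2.npz rect [566.3 209.4] [54.6 36.1] 10.0 depth z 0.039
[311 135] [361 170]
dial 339.6044921875 151.6343231201172 23.54726791381836 [0.56963784 0.21126648 0.046     ] 0.04744327047036958
stand@floor ((563.4654541015625, 207.52696228027344), (84.79497528076172, 66.74668884277344), 8.464598655700684)
```

```bash
python3 -c "
from h import *
print(rel([.566,.209,.10]),rel([.566,.209,.014]))"
```

```text
[ 67.5  16.9 151.2] [ 67.5  16.9 237.2]
```

Emit:
servo_tool:
  motion:
    - [[25,6,30,0,0,0,95],[50,12,60,0,0,0,95],[67.5,17,95,0,0,0,95],[67.5,17,130,0,0,0,95],[67.5,17,160,0,0,0,95],[67.5,17,175,0,0,0,95],[67.5,17,180,0,0,0,95],[67.5,17,180,0,0,0,95]]

```text
time_s: 8.72
tcp_pos: [0.5656, 0.2089, 0.0704]
ee_rot: [-0.001, 0.652, 0.758, -0.001]
ft_force: [-0.1, -0.3, -0.9]
width: 0.0953
finger_force: 0.0
```

Run:
```python
from h import *
s,r=st(); print(s["tcp_pos"],s["width"],rel([.566,.209,.014]),s["ft_force"])
c=cal("wrist");I,D=snapshot("wrist"); cv2.imwrite("pics/w3.png",I); np.savez("w3.npz",I=I,D=D,K=c[0],R=c[1],t=c[2])
print(proj(c,[.566,.209,.038]))
```

```text
[0.56563476 0.20893188 0.07035068] 0.09525053986098748 [ 0.   0.5 56.3] [-0.14055706 -0.31006013 -0.92019344]
[321.23606382 272.32710058]
```

View pics/w3.png

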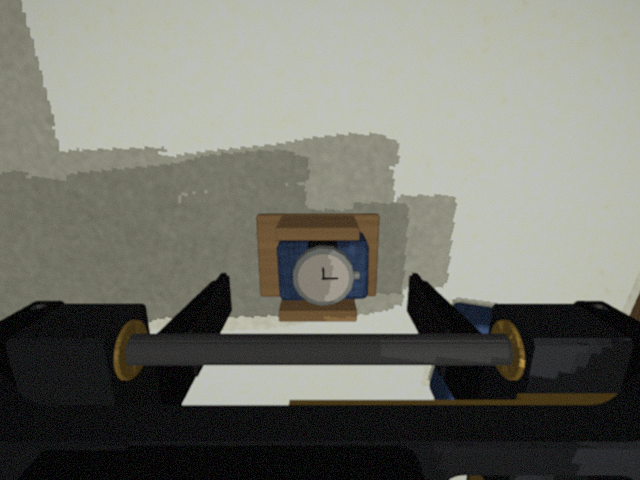

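The watch sits centred between the fingers at (322,270) and square to them, with both ends clear.

Emit:
servo_tool:
  motion:
    - [[0,0,25,0,0,0,95],[0,0,42,0,0,0,95],[0,0,52,0,0,0,95],[0,0.5,56,0,0,0,95],[0,0.5,56,0,0,0,75],[0,0.5,56,0,0,0,50],[0,0.5,56,0,0,0,50],[0,0.5,56,0,0,0,50]]
  newtons: 15

```text
time_s: 9.43
tcp_pos: [0.5669, 0.2093, 0.0164]
ee_rot: [0.0, 0.652, 0.759, 0.001]
ft_force: [0.1, -0.7, -1.0]
width: 0.0737
finger_force: 0.0
```

Emit:
servo_tool:
  motion:
    - [[0,0,0,0,0,0,40],[0,0,0,0,0,0,40],[0,0,0,0,0,0,40]]

```text
time_s: 9.68
tcp_pos: [0.5668, 0.2093, 0.0159]
ee_rot: [0.0, 0.651, 0.759, 0.0]
ft_force: [0.8, -0.7, 3.4]
width: 0.0582
finger_force: 14.9
```

Emit:
servo_tool:
  motion:
    - [[0,0,-8,0,0,0,40],[0,0,-22,0,0,0,40],[0,0,-45,0,0,0,40],[0,0,-70,0,0,0,40],[-25,-22,-80,0,0,-1,40],[-55,-48,-80,0,0,-2.5,40],[-85,-75,-80,0,0,-4,40],[-110,-97,-80,0,0,-5.7,40]]

```text
time_s: 10.35
tcp_pos: [0.4853, 0.0845, 0.096]
ee_rot: [-0.0, 0.612, 0.791, -0.0]
ft_force: [0.6, -0.5, -2.0]
width: 0.0581
finger_force: 14.9
```

Emit:
servo_tool:
  motion:
    - [[-12,-11,0,0,0,0,40],[-23,-21,15,0,0,0,40],[-23,-21,35,0,0,0,40],[-23,-21,50,0,0,0,40],[-23,-21,55,0,0,0,40],[-23,-21,55,0,0,0,40],[-23,-21,55,0,0,0,40]]

```text
time_s: 10.93
tcp_pos: [0.4727, 0.0584, 0.0408]
ee_rot: [-0.0, 0.613, 0.79, -0.0]
ft_force: [0.7, 0.2, -1.0]
width: 0.0577
finger_force: 14.9
```

Run:
```python
from h import *
s,r=st(); print(s["time_s"],s["tcp_pos"],s["width"],s["finger_force"],s["ft_force"],Rn.as_euler(r,'xyz',degrees=True))
c=cal("wrist");I,D=snapshot("wrist"); J,_=snapshot("side"); cv2.imwrite("pics/w4.png",np.hstack([cv2.resize(I,(400,300)),cv2.resize(J[150:330,200:440],(400,300))]))
```

```text
10.9333 [0.47270035 0.05841711 0.04084318] 0.05768293948195697 14.942832738161087 [ 0.66996446  0.17442825 -0.99530471] [-1.79990466e+02  2.23468897e-03  1.04410365e+02]
```

View pics/w4.png

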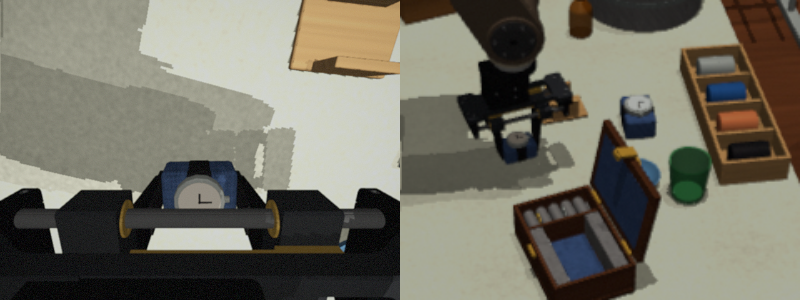

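The watch hangs level between the fingers over bare dresser and clear of the case. I'll lower it now.

Emit:
servo_tool:
  motion:
    - [[0,0,15,0,0,0,40],[0,0,25,0,0,0,40],[0,0,29,0,0,0,40],[0,0,31,0,0,0,40],[0,0,32,0,0,0,40],[0,0,32.5,0,0,0,40],[0,0,32.5,0,0,0,40]]

```text
time_s: 11.62
tcp_pos: [0.4727, 0.0583, 0.0082]
ee_rot: [0.0, 0.613, 0.79, 0.0]
ft_force: [0.3, 0.2, -2.0]
width: 0.0584
finger_force: 14.9
```

Emit:
servo_tool:
  motion:
    - [[0,0,0.7,0,0,0,40],[0,0,1.2,0,0,0,40],[0,0,1.2,0,0,0,40]]

```text
time_s: 11.87
tcp_pos: [0.4728, 0.0583, 0.0078]
ee_rot: [0.0, 0.613, 0.79, 0.0]
ft_force: [-2.8, 0.5, 13.6]
width: 0.0581
finger_force: 15.0
```

Contact with the dresser is firm. I'll ease up a little, open, rise and look.

Emit:
servo_tool:
  motion:
    - [[0,0,-0.7,0,0,0,58],[0,0,-0.7,0,0,0,75],[0,0,-0.7,0,0,0,95],[0,0,-0.7,0,0,0,95],[0,0,-0.7,0,0,0,95]]

```text
time_s: 12.28
tcp_pos: [0.4726, 0.0583, 0.0074]
ee_rot: [0.0, 0.613, 0.79, -0.0]
ft_force: [-0.1, 0.4, -0.4]
width: 0.0796
finger_force: 0.0
```

Emit:
servo_tool:
  motion:
    - [[0,0,-20,0,0,0,95],[0,0,-55,0,0,0,95],[0,0,-90,0,0,7,95],[0,0,-120,0,0,14,95],[0,0,-140,0,0,21,95],[0,0,-150,0,0,28,95],[0,0,-150,0,0,35,95],[0,0,-150,0,0,42,95]]

```text
time_s: 12.95
tcp_pos: [0.4728, 0.0583, 0.1583]
ee_rot: [0.001, 0.857, 0.515, 0.001]
ft_force: [0.8, -0.1, -0.6]
width: 0.0949
finger_force: 0.0
```

Emit:
servo_tool:
  motion:
    - [[-5,-5,0,0,0,7,95],[-15,-15,0,0,0,14,95],[-25,-25,0,0,0,21,95],[-35,-35,0,0,0,28,95],[-45,-45,0,0,0,35,95],[-50,-50,0,0,0,42,95],[-50,-50,0,0,0,48,95],[-50,-50,0,0,0,48,95]]

```text
time_s: 13.62
tcp_pos: [0.4048, 0.037, 0.1575]
ee_rot: [0.0, 0.992, 0.123, 0.0]
ft_force: [0.5, 0.0, 0.7]
width: 0.0952
finger_force: 0.0
```

Run:
```python
from h import *
s,r=st(); print(s["time_s"],s["tcp_pos"],s["width"],s["ft_force"],Rn.as_euler(r,'xyz',degrees=True))
c=cal("wrist");I,D=snapshot("wrist"); cv2.imwrite("pics/w5.png",I); np.savez("w5.npz",I=I,D=D,K=c[0],R=c[1],t=c[2])
print(proj(c,[.4728,.0583,.03]),(-c[1].T@c[2]))
from mw import watch
u,v=proj(c,[.4728,.0583,.03]).astype(int); print(watch("w5.npz",(u-60,max(v-60,0),u+60,v+60),.030)[0])
# case well: blue floor
h=cv2.cvtColor(I,cv2.COLOR_BGR2HSV)
```

```text
13.6167 [0.40480597 0.03702774 0.15753575] 0.09522688850841834 [0.47670271 0.00615032 0.65960302] [ 1.79993646e+02 -5.08354647e-03  1.41025363e+01]
[315.66754228 149.02561834] [0.47955171 0.05727251 0.32895234]
w5.npz rect [471.8  58.7] [55.3 37. ] 14.9 depth z 0.0311
((471.7939147949219, 58.671470642089844), (55.310420989990234, 37.03428268432617), 14.945545196533203)
```

View pics/w5.png

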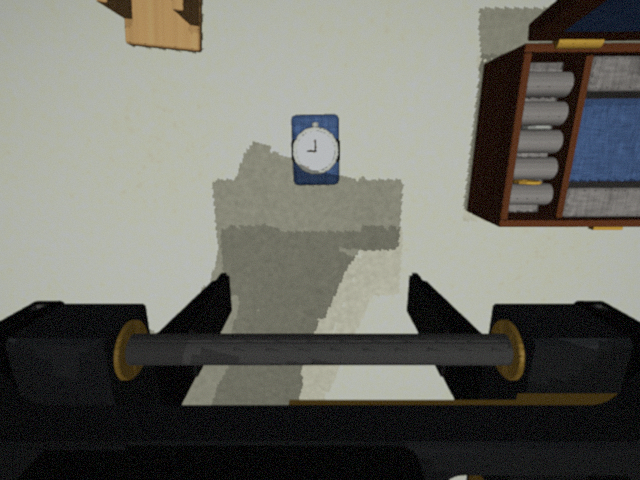

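The watch stands free and upright on the bare dresser at (315,149), square to the tool. Next is the grip by its sides.

```bash
python3 -c "
from h import *
print(rel([.472,.0585,.010]))"
```

```text
[ 70.1  -4.  147.5]
```

Emit:
servo_tool:
  motion:
    - [[35,-2,10,0,0,0,95],[70,-4,40,0,0,0,95],[70,-4,80,0,0,0,95],[70,-4,115,0,0,0,95],[70,-4,138,0,0,0,95],[70,-4,146,0,0,0,95],[70,-4,147,0,0,0,70],[70,-4,147,0,0,0,35]]

```text
time_s: 14.33
tcp_pos: [0.4722, 0.0584, 0.0108]
ee_rot: [0.0, 0.992, 0.126, -0.0]
ft_force: [0.3, -0.7, -0.1]
width: 0.0865
finger_force: 0.0
```

Emit:
servo_tool:
  motion:
    - [[0,0,0,0,0,0,25],[0,0,0,0,0,0,25],[0,0,0,0,0,0,25],[0,0,0,0,0,0,25],[0,0,0,0,0,0,25],[0,0,0,0,0,0,25]]

```text
time_s: 14.83
tcp_pos: [0.472, 0.0584, 0.0108]
ee_rot: [0.0, 0.992, 0.125, 0.0]
ft_force: [-0.5, 0.5, -0.8]
width: 0.0474
finger_force: 0.0
```

Emit:
servo_tool:
  motion:
    - [[0,0,0,0,0,0,25],[0,0,0,0,0,0,25],[0,0,0,0,0,0,25],[0,0,-10,0,0,0,25],[0,0,-30,0,0,0,25],[0,0,-65,0,0,0,25],[-15,10,-105,0,0,0,25],[-40,40,-140,0,0,0,25]]

```text
time_s: 15.5
tcp_pos: [0.4472, 0.0192, 0.1443]
ee_rot: [0.0, 0.992, 0.127, 0.001]
ft_force: [0.8, -1.7, -1.1]
width: 0.0399
finger_force: 15.0
```

Emit:
servo_tool:
  motion:
    - [[-10,35,-5,0,0,0,25],[-22,75,-10,0,0,0,25],[-35,115,-15,0,0,0,25],[-48,155,-20,0,0,0,25],[-60,195,-20,0,0,0,25],[-68,225,-20,0,0,0,25],[-68,229,-20,0,0,0,25],[-68,229,-20,0,0,0,25]]

```text
time_s: 16.17
tcp_pos: [0.4378, -0.222, 0.1619]
ee_rot: [-0.0, 0.992, 0.124, -0.0]
ft_force: [-0.4, 1.0, -1.7]
width: 0.0399
finger_force: 15.0
```

Run:
```python
from h import *
s,r=st(); print(s["time_s"],s["tcp_pos"],s["width"],s["ft_force"],Rn.as_euler(r,'xyz',degrees=True))
c=cal("wrist");I,D=snapshot("wrist"); np.savez("w6.npz",I=I,D=D,K=c[0],R=c[1],t=c[2]); cv2.imwrite("pics/w6.png",I)
```

```text
16.1667 [ 0.43782887 -0.22204692  0.16193809] 0.03993151379900811 [-0.40676199  0.96122322 -1.70075479] [-1.79993653e+02  6.66565592e-03  1.42161348e+01]
```

View pics/w6.png

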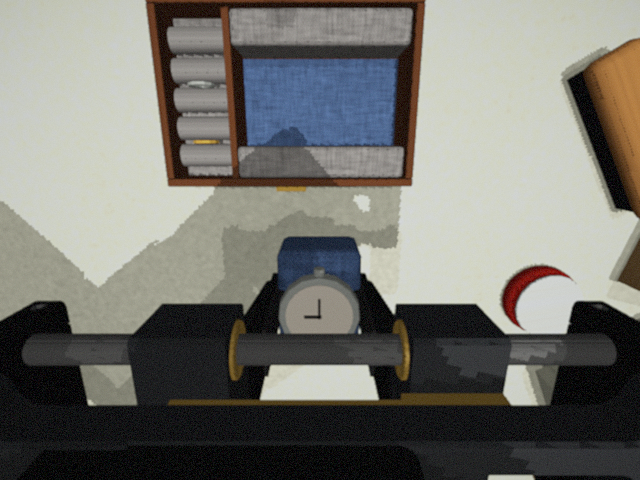

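The watch is held in line with the tool. The well floor shows at u 245–398, v 58–147; its front is partly hidden by the front block's top edge at v≈147. The back block's top front edge is at v≈45.

Run:
```python
from h import *
q=np.load("w6.npz"); c=(q["K"],q["R"],q["t"]); I=q["I"]; H=cloud(c,q["D"])[...,2]
h=cv2.cvtColor(I,cv2.COLOR_BGR2HSV); k=cv2.inRange(h,(100,90,20),(130,255,255)); k[190:]=0;k[:,:225]=0;k[:,415:]=0;k[:40]=0
k=cv2.morphologyEx(k,cv2.MORPH_OPEN,np.ones((5,5))); 
rows=np.where((k>0).sum(1)>100)[0]; cols=np.where((k>0).sum(0)>60)[0]; print("floor v",rows[[0,-1]],"u",cols[[0,-1]])
m=k>0; print("floor z",np.median(H[m]),"front blk",np.median(H[153:170,250:390]),"back blk",np.median(H[15:35,250:390]),"rim",np.median(H[181:184,200:380]))
a=np.deg2rad(14.3); ex=np.array([np.cos(a),np.sin(a)]); ey=np.array([-ex[1],ex[0]]); C0=np.array([.538,-.172])
def cs(u,v,z): d=ray(c,u,v,z)[:2]-C0; return np.round([d@ex*1000,d@ey*1000],1)
print("back floor edge",cs(320,rows[0],.012),"front block top rear edge",cs(320,rows[-1],.056))
print("left",cs(cols[0],100,.012),"right",cs(cols[-1],100,.012))
# edge angle from the back floor edge and right edge
pts=[(u,np.where(k[:,u]>0)[0][0]) for u in range(260,385,5)]; A=np.array([ray(c,*p,.012)[:2] for p in pts]); f=np.polyfit(A[:,1],A[:,0],1); print("yaw from back edge",-np.degrees(np.arctan(f[0])))
# held watch: cushion sides/top relative to TCP ; watch origin from far end edge
w=cv2.inRange(h,(100,90,20),(130,255,255)); w[:225]=0;w[300:]=0
r=np.where((w>0).sum(1)>50)[0]; print("held far edge v",r[0])
s,_=st(); z=s["tcp_pos"][2]
for uu in (290,320,350):
    vv=np.where(w[:,uu]>0)[0][0]; p=ray(c,uu,vv,z-.0108+.030)
    d=p[:2]-s["tcp_pos"][:2]; print("far edge ahead of TCP mm (x',y')",(d@ex*1000).round(1),(d@ey*1000).round(1))
    p=ray(c,uu,vv,z-.0108); d=p[:2]-s["tcp_pos"][:2]; print("  if bottom edge",(d@ex*1000).round(1))
```

```text
floor v [ 60 145] u [246 394]
floor z 0.013863862143601923 front blk 0.05729950773203822 back blk 0.05725723343677462 rim 0.06525252512314511
back floor edge [ 33.8 -23.5] front block top rear edge [-34.8 -23.3]
left [ 2.5 40.8] right [  2.3 -87.8]
yaw from back edge 14.218925745366718
held far edge v 238
far edge ahead of TCP mm (x',y') 34.5 13.2
  if bottom edge 26.1
far edge ahead of TCP mm (x',y') 34.5 -0.6
  if bottom edge 26.0
far edge ahead of TCP mm (x',y') 34.4 -14.4
  if bottom edge 26.0
```

Run:
```python
from h import *
q=np.load("w6.npz"); c=(q["K"],q["R"],q["t"]); I=q["I"]; H=cloud(c,q["D"])
g=cv2.cvtColor(I,cv2.COLOR_BGR2GRAY)
print([(v,int(g[v,290:350].mean()),H[v,290:350,2].mean().round(3)) for v in range(230,276,2)])
a=np.deg2rad(14.25); ex=np.array([np.cos(a),np.sin(a)]); ey=np.array([-ex[1],ex[0]]); T=np.array([.43783,-.22205])
for v in (236,238,254,256,258,260,262,264): print(v,[(((ray(c,320,v,.1619+dz)[:2]-T)@ex)*1000).round(1) for dz in(-.0108,.0192)], ((H[v,295:345,:2]-T)@ex*1000).mean().round(1))
W=np.array([.538,-.172])-.0005*ex-.0235*ey; print("well",W, rel([*W,.10]),"nadir",proj(c,[*(-c[1].T@c[2])[:2],.15]))
```

```text
[(230, 133, np.float64(0.001)), (232, 131, np.float64(0.001)), (234, 134, np.float64(0.001)), (236, 91, np.float64(0.158)), (238, 32, np.float64(0.164)), (240, 37, np.float64(0.165)), (242, 36, np.float64(0.169)), (244, 37, np.float64(0.173)), (246, 36, np.float64(0.176)), (248, 38, np.float64(0.179)), (250, 46, np.float64(0.18)), (252, 56, np.float64(0.184)), (254, 59, np.float64(0.182)), (256, 59, np.float64(0.185)), (258, 61, np.float64(0.185)), (260, 65, np.float64(0.183)), (262, 61, np.float64(0.183)), (264, 61, np.float64(0.183)), (266, 61, np.float64(0.183)), (268, 64, np.float64(0.184)), (270, 67, np.float64(0.184)), (272, 65, np.float64(0.184)), (274, 65, np.float64(0.184))]
236 [np.float64(27.5), np.float64(35.7)] 29.3
238 [np.float64(26.3), np.float64(34.7)] 30.2
254 [np.float64(17.1), np.float64(27.0)] 27.2
256 [np.float64(15.9), np.float64(26.0)] 27.5
258 [np.float64(14.7), np.float64(25.0)] 25.6
260 [np.float64(13.5), np.float64(24.1)] 24.6
262 [np.float64(12.3), np.float64(23.1)] 23.7
264 [np.float64(11.1), np.float64(22.1)] 22.6
well [ 0.54329999 -0.1949    ] [108.7   1.2  61.8] nadir [318.89738759 141.14005515]
```

Emit:
servo_tool:
  motion:
    - [[35,0.5,0,0,0,0,25],[75,1,0,0,0,0,25],[100,1.2,10,0,0,0,25],[108.5,1.2,30,0,0,0,25],[108.5,1.2,55,0,0,0,25],[108.5,1.2,70,0,0,0,25],[108.5,1.2,75,0,0,0,25],[108.5,1.2,75,0,0,0,25]]

```text
time_s: 16.88
tcp_pos: [0.5431, -0.193, 0.0859]
ee_rot: [-0.001, 0.992, 0.126, -0.001]
ft_force: [0.5, -0.1, -0.8]
width: 0.0397
finger_force: 15.0
```

Run:
```python
from h import *
s,r=st(); print(s["time_s"],s["tcp_pos"],s["width"],s["finger_force"],s["ft_force"],Rn.as_euler(r,'xyz',degrees=True),rel([.5433,-.1949,.0235]))
```

```text
16.8833 [ 0.54307068 -0.19303081  0.08592916] 0.03966403279658899 14.999259263277054 [ 0.50020853 -0.09873804 -0.79609191] [-1.79896638e+02  1.18791620e-01  1.44865628e+01] [-0.1  2.  62.4]
```

Emit:
servo_tool:
  motion:
    - [[0,1,15,0,0,0,25],[0,1.5,32,0,0,0,25],[0,1.5,46,0,0,0,25],[0,1.5,55,0,0,0,25],[0,1.5,59,0,0,0,25],[0,1.5,61,0,0,0,25],[0,1.5,61.5,0,0,0,25],[0,1.5,61.5,0,0,0,25]]

```text
time_s: 17.55
tcp_pos: [0.5444, -0.1963, 0.026]
ee_rot: [0.0, 0.992, 0.125, 0.0]
ft_force: [0.0, 0.4, -1.5]
width: 0.0398
finger_force: 15.0
```

Emit:
servo_tool:
  motion:
    - [[0,0,0.5,0,0,0,25],[0,0,1,0,0,0,25],[0,0,1.5,0,0,0,25],[0,0,1.5,0,0,0,25]]

```text
time_s: 17.88
tcp_pos: [0.544, -0.1962, 0.0239]
ee_rot: [0.0, 0.992, 0.125, 0.0]
ft_force: [-0.1, -0.4, -1.9]
width: 0.04
finger_force: 15.0
```

Emit:
servo_tool:
  motion:
    - [[0,0,0.4,0,0,0,25],[0,0,0.8,0,0,0,25],[0,0,1.2,0,0,0,25],[0,0,1.2,0,0,0,25]]

```text
time_s: 18.22
tcp_pos: [0.544, -0.1962, 0.0227]
ee_rot: [0.0, 0.992, 0.125, 0.0]
ft_force: [-0.7, 0.6, 0.5]
width: 0.0401
finger_force: 15.0
```

The watch is on the floor, since the hanging weight has come off the wrist. Opening modestly and rising straight up.

Emit:
servo_tool:
  motion:
    - [[0,0,0,0,0,0,50],[0,0,0,0,0,0,65],[0,0,0,0,0,0,65],[0,0,0,0,0,0,65],[0,0,0,0,0,0,65]]

```text
time_s: 18.63
tcp_pos: [0.5441, -0.1962, 0.0226]
ee_rot: [0.0, 0.992, 0.125, 0.0]
ft_force: [0.6, 0.3, -0.2]
width: 0.0638
finger_force: 0.0
```

Emit:
servo_tool:
  motion:
    - [[0,0,-10,0,0,0,65],[0,0,-40,0,0,0,65],[0,0,-80,0,0,0,65],[0,0,-120,0,0,0,65],[-30,0,-150,0,0,0,65],[-65,0,-165,0,0,0,65],[-100,0,-165,0,0,0,65],[-100,0,-165,0,0,0,65]]

```text
time_s: 19.3
tcp_pos: [0.443, -0.2213, 0.1895]
ee_rot: [0.0, 0.992, 0.125, 0.0]
ft_force: [0.4, 0.1, -0.3]
width: 0.0651
finger_force: 0.0
```

Run:
```python
from h import *
s,r=st(); print(s["time_s"],s["tcp_pos"],s["width"],s["ft_force"])
I,D=snapshot("wrist"); J,_=snapshot("side"); cv2.imwrite("pics/w7.png",np.hstack([cv2.resize(I[0:300,100:500],(400,300)),cv2.resize(J[200:350,220:420],(400,300))]))
```

```text
19.3 [ 0.44302228 -0.22129871  0.18945386] 0.06511243676232133 [ 0.44466242  0.12744427 -0.2968406 ]
```

View pics/w7.png

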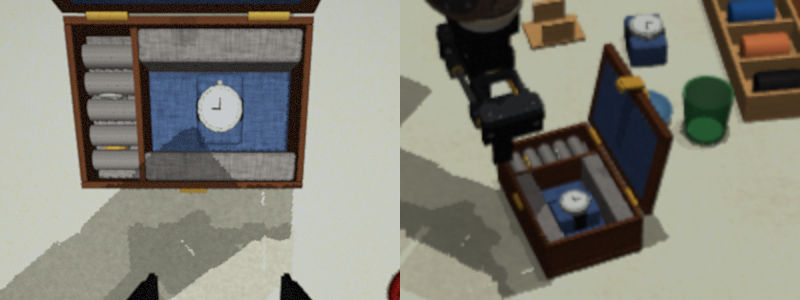

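The watch lies face up at (220,107) in the crop, centred in the well and lengthways front to back. The lid is open, the stand is empty and the gripper is clear of everything.

```bash
python3 -c "
from station import job
print(job.finish_job())"
```

```text
the job is handed in; nothing more can be done
None
```

The job is done and handed in at about 19 s: the lid came up fully open under the finger, and the smaller watch was set down, re-gripped by its sides and laid face up, front to back, in the well.

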